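Hold a slumped jig post square

ROBOT

A 6-joint arm with a two-finger parallel gripper is mounted at the origin on a cart in front of the work surface, level with it; the furniture and walls round the work are solid. World frame = base frame: x ahead of the robot, y to its left, z up, the work surface at z = 0. Lengths are in mm, angles in rad, forces in N, time in s.
With the tool pointing down it reaches from about 350 to 975 mm from the base axis. Payload 7.1 kg.
Tool frame: the origin (TCP) lies at the very end of the fingers, on their centre line; the grasp point (between the pads) lies 19 mm behind it; z points along the fingers, y is the line along which they close (so a half turn about z gives the same grasp; the last joint's range is limited). The gripper opens to 88 mm and grips with 3 to 60 N. Pads are 20 mm wide; open, the fingers measure 115 mm over their backs; the gripper's body (75 mm by 178 mm) begins 61 mm behind the grasp point.
Start: joints at [1.157, 0.423, 1.63, -0, 1.089, -0.019], TCP at [240.357, 576.917, 222.675] pointing down, gripper open.
Joint ranges: [-3, 3], [-0.9, 2.11], [0.09, 2.58], [-1.31, 4.45], [0.11, 2.69], [-2.54, 2.54]. Speed limits (rad/s): [2.39, 2.39, 3.01, 3.14, 3.14, 3.14].

INTERFACE

Orientations are given as a rotation vector (axis times angle).
In Python, from workcell import * gives the robot as it stands.
- The arm moves only by the tool step_arm, never from a script. Its argument "deltas" is a list of rows, each a list of 3 entries, a list of its own where there are three numbers: the shift along the tool's x, y, z in units of 300 mm (1.0 is 300 mm), then the turn, a rotation vector about the tool's x, y, z in units of 1.5 rad (1.0 is 1.5 rad), then the gripper command: -1 is shut, 1 is fully open, values between are in proportion. In form: [[[dx, dy, dz], [rx, ry, rz], gripper], ...]. A call has 1 to 20 rows; each row is the pose to reach, as a shift and turn from the pose commanded when the call began, along the tool's axes at that moment; what a row does not reach only later rows make up. A row lasts 1/12 s, in which the tool goes at most 41.7 mm and 7.16 degrees, less where a joint would pass 70% of its speed; a pose out of reach is approached as far as the arm can. A call with a number of a shift or a turn outside -1 to 1 is refused whole. A call with a gripper value outside its range is refused whole. The fingers move at their own pace and stop on an object; the grip force is fixed at half the most. Time passes only in rows, so rows that repeat a pose let the fingers close. It gives the time, the measured TCP pose, the force, the opening and the grip force at its end, in the units of the state.
- get_obs(): the state, without advancing time (a new reading comes with each control period).
- get_image(name): name is "scene" or "side" or "wrist"; returns a dict with "pixels" (400x640x3 uint8, red, green, blue), "fx", "fy", "cx", "cy" (pixels), "T" (4x4, takes a point from camera to world coordinates). Camera axes: x right, y down, z forward; pixel columns grow to the right and rows downward; lengths in mm; the calibration is good to about 2 mm. A picture is of the moment at which its call begins. There is no depth.
- close_job(): hands the job in; it is judged then, once.
The state is a dict: "t": time; "qpos": joint angles; "qvel": joint speeds; "joint_torque": joint torques, N m; "ee_pos": TCP position; "orientation": TCP orientation; "ft_force": force on the tool from outside, world axes, zero at the start; "moment": the same for the moment, N m; "width": finger opening in mm; "grasp_force": force on a finger pad.
Only numpy, scipy, OpenCV 4.12 (cv2) and the standard library are available. Lean on these libraries where they do the work, as an engineer would, in place of code of your own. Each camera call takes 0.05 s, during which the arm holds its last target. There are 200 camera calls.

TASK

One of the two blue jigs has let its post slump forward out of square. Pick up the steel square by its orange tab, stand its foot on that jig's plate and press it into the corner, square on to the middle of the post, until the foot is flat on the plate and the upright leg is flush against the post, which is thereby pushed upright (with the square, never with the hand). Finish still gripping the square and pressing it against post and plate, so that the clamp screw can be tightened; leave the other jig's post and the loose things near by as they are.

Things in the scene. Friction and masses are not known exactly. Their poses are not given: they have to be found in the camera images.
- square: The square, a bright steel L 30 mm wide (y), 280 to 450 g, standing on its foot (90 x 30 x 10 mm, along x). Upright leg 10 mm thick, 86 mm tall over all, at the foot's +x end; its outer (+x) face is the working face, 45 mm from the origin. An orange grip tab, 14 mm thick (y), 26 mm wide (x = -28 to -2 mm), stands on the foot, top 63 mm above the underside. Origin: centre of the foot's underside; z up.
- square_heel (a point): The outer corner of the square: bottom edge of the upright leg's outer face, mid-width, at x = +45 mm, y = 0, z = 0 of the square. Foot and leg are plain steel: the foot drags on the plate with about 0.5 to 0.75 of the force that presses it down, so a push must exceed that to reach the post.
- square_tab (a point): Centre of the grip tab at the height to grip it, 44 mm above the underside of the foot, 15 mm behind the square's origin; close the fingers along the square's y.
- plate_a: Base plate of jig a: blue, 160 (x) x 110 (y) x 12 mm, fixed to the table; origin at the centre of its underside, z up. The post stands toward its +x end, its working face looking to the plate's -x; the plate is bare in front of it. Two dark cheeks (to 42 mm above the table) beside the post begin 7 mm behind its face; a black clamp knob is on the -y cheek.
- plate_a_corner (a point): The corner of jig a: on the plate's top face (12 mm above the table), directly under the middle of the post's working face; 30 mm from the plate's centre toward +x. Axes as the plate.
- post_a (a joint): Lean of jig a's post (rad): 0 = square with the plate, positive = its top leans toward the plate's -x (over the bare part of the plate). Turns from -0.1 to 0.35 about a pin along the plate's y, in the plane of the working face and 6 mm above the plate; stiff (about 0.18 N m of friction, so 2 to 3 N at its top) and stays where it is left.
- post_a_top (a point): Top edge of the post's working face, jig a, mid-width. Post: plain aluminium bar 22 x 40 mm (40 across the plate), top 81 mm above the plate when upright.
- plate_b: Base plate of jig b: blue, 160 (x) x 110 (y) x 12 mm, fixed to the table; origin at the centre of its underside, z up. The post stands toward its +x end, its working face looking to the plate's -x; the plate is bare in front of it. Two dark cheeks (to 42 mm above the table) beside the post begin 7 mm behind its face; a black clamp knob is on the -y cheek.
- plate_b_corner (a point): The corner of jig b: on the plate's top face (12 mm above the table), directly under the middle of the post's working face; 30 mm from the plate's centre toward +x. Axes as the plate.
- post_b (a joint): Lean of jig b's post (rad): 0 = square with the plate, positive = its top leans toward the plate's -x (over the bare part of the plate). Turns from -0.1 to 0.35 about a pin along the plate's y, in the plane of the working face and 6 mm above the plate; stiff (about 0.18 N m of friction, so 2 to 3 N at its top) and stays where it is left.
- post_b_top (a point): Top edge of the post's working face, jig b, mid-width. Post: plain aluminium bar 22 x 40 mm (40 across the plate), top 81 mm above the plate when upright.
- specimen_green: Bystander: green mounted specimen, cylinder 30 mm across, 18 mm high; origin at the centre of its underside.
- ref_block: Bystander: round steel reference block, 52 mm across, 12 mm high; origin at the centre of its underside.
- loupe: Bystander: black stand loupe, 36 mm across, 36 mm high; origin at the centre of its underside.

How it is judged (in metres and radians):
On the way:
1. the square is picked up off the table (height (world z) of square above 0.014 m and contact force between the fingers and square above 2 N), for 0.2 s.
At the end, for the whole second after the job is handed in: Gripped (2 N), the square presses the slumped jig's plate (1 N) and post (1.5 N); both posts square within 0.03 rad; square still, upright within 0.03 rad, aligned with the plate within 0.06 rad, heel within 3 mm of the corner lengthwise, 2.5 mm in height, 12 mm sideways (contact force between the fingers and square above 2 N and contact force between square and plate_a above 1 N and contact force between square and post_a above 1.5 N and value of joint post_a between -0.03 and 0.03 rad and angle between square's own z axis and vertical below 0.03 rad and angle between the x axis of square and the x axis of plate_a, either way round below 0.06 rad and y of square_heel in the frame of plate_a_corner between -0.012 and 0.012 m and x of square_heel in the frame of plate_a_corner between -0.003 and 0.003 m and z of square_heel in the frame of plate_a_corner between -0.0025 and 0.0025 m and linear speed of square below 0.01 m/s and value of joint post_b between -0.03 and 0.03 rad); the arm keeps its last pose, push and grip.
It fails at once if the hand touches a post (contact force between any of the fingers, the arm and post_a above 1 N or contact force between any of the fingers, the arm and post_b above 1 N).
It fails at once if the good post is pushed out of square (value of joint post_b above 0.03 rad or value of joint post_b below -0.03 rad).
It fails at once if a bystander is moved more than 30 mm (distance of any of specimen_green, ref_block, loupe from where it was at the start of the episode above 0.03 m).
It also fails if it takes over 48 s, if anything falls off the work surface, if the arm or the gripper's body presses on something with over 40 N, if the wrist force passes 120 N, or if a joint passes its speed limit or range.

## Working session

There is one attempt and no reset: what is moved stays moved. The work goes in short steps, Python scripts to look and compute and a tool call to move; the robot and the scene stay as the last step left them, time stands still between calls to the robot, and variables do not carry over. Pictures are saved under pics/ and viewed, at most 10 in all, crops included, and the job is handed in when it is done.

Besides the shell and the picture viewer there is one more tool, called by a JSON object that holds its "fn" and its "kwargs". step_arm: Moves the arm, as the interface text tells. Its arguments: {"type":"object","properties":{"deltas":{"type":"array","items":{"type":"array"}}},"required":["deltas"]}

```bash
mkdir -p pics; cat > h.py <<'E'
from workcell import *
import numpy as np, cv2
def snap(cam,name):
    im=get_image(cam); cv2.imwrite(f'pics/{name}.png',im['pixels'][:,:,::-1]); np.savez(f'pics/{name}.npz',**{k:im[k] for k in im}); return im
def ray(im,u,v,z):
    T=np.array(im['T']); d=T[:3,:3]@np.array([(u-im['cx'])/im['fx'],(v-im['cy'])/im['fy'],1]); o=T[:3,3]
    return o+d*(z-o[2])/d[2]
def proj(im,p):
    T=np.array(im['T']); q=T[:3,:3].T@(np.array(p,float)-T[:3,3]); return np.round([im['fx']*q[0]/q[2]+im['cx'],im['fy']*q[1]/q[2]+im['cy']],1)
def load(name): return dict(np.load(f'pics/{name}.npz'))
E
python3 - <<'E'
from h import *
for c in ['scene','side','wrist']:
    im=snap(c,c+'0'); print(c,np.round(im['T'],3).tolist(),im['fx'],im['cx'],im['cy'])
o=get_obs();print(o['orientation'],o['ee_pos'],o['t'],o['ft_force'])
E
```

```text
scene [[0.808, -0.383, 0.447, 56.555], [-0.588, -0.551, 0.592, -636.442], [0.019, -0.741, -0.671, 798.14], [0.0, 0.0, 0.0, 1.0]] 400.8037205292349 324.26050522847896 196.80654048551116
side [[0.813, -0.42, 0.404, 103.551], [-0.582, -0.61, 0.538, -557.574], [0.02, -0.672, -0.74, 882.104], [0.0, 0.0, 0.0, 1.0]] 432.22946357599847 317.6857662835553 198.8179052343805
wrist [[0.385, 0.893, 0.235, 176.478], [0.923, -0.372, -0.099, 603.593], [-0.001, 0.255, -0.967, 383.321], [0.0, 0.0, 0.0, 1.0]] 295.24568537491695 328.5284014668989 194.1970196695224
[-6.16127440e-01 -3.08032010e+00  1.74926052e-03] [240.19929683 576.55087433 222.09453415] 0.15 [0.13589017 0.52585093 0.34142629]
```

View pics/scene0.png

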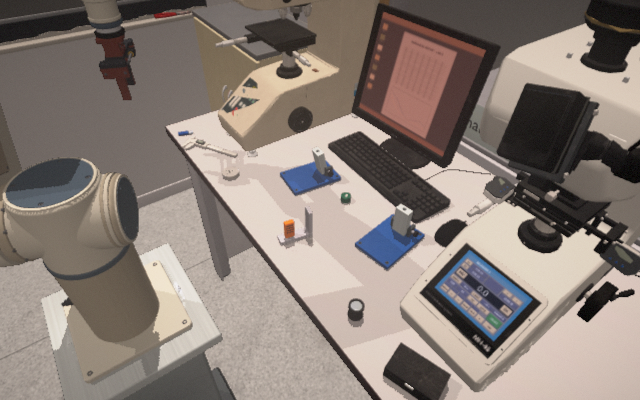

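View pics/side0.png

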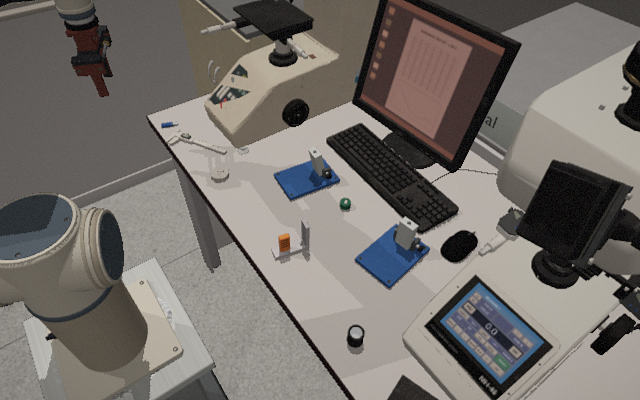

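The square (orange tab) is at about (287,242) in side. The jigs are at about (308,175) and (400,250), the green specimen at (345,203) and the loupe at (356,336). I need an enlargement to see which post leans.

```bash
python3 - <<'E'
import cv2,numpy as np
a=cv2.imread('pics/side0.png')
f=lambda x,y,w,h,s:cv2.resize(a[y:y+h,x:x+w],None,fx=s,fy=s,interpolation=cv2.INTER_CUBIC)
m=np.zeros((600,800,3),np.uint8)
m[:300,:400]=f(270,140,80,60,5); m[:300,400:]=f(352,208,80,60,5); m[300:,:400]=f(260,210,80,60,5)
b=cv2.imread('pics/scene0.png'); m[300:,400:]=cv2.resize(b[195:255,352:432],None,fx=5,fy=5,interpolation=cv2.INTER_CUBIC)
cv2.imwrite('pics/m.png',m)
E
```

```text
(no output)
```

View pics/m.png

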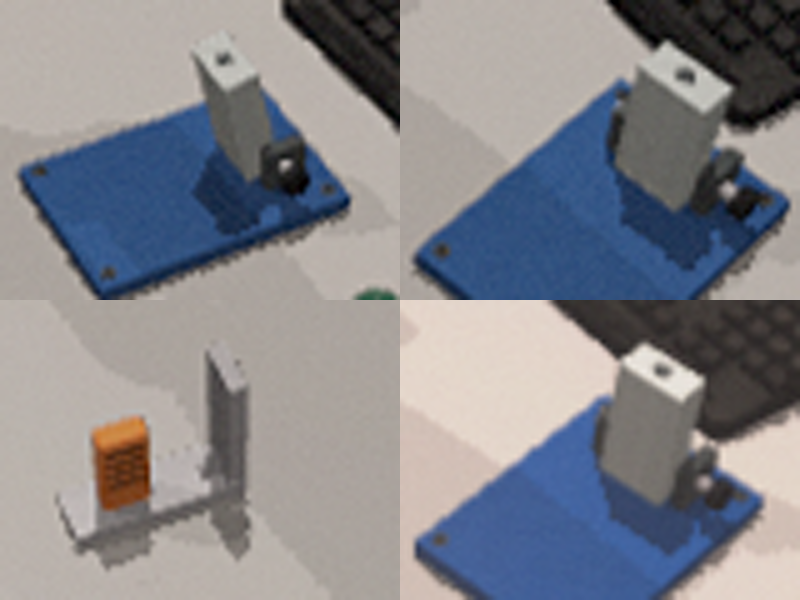

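The far jig's post leans over its bare plate, towards image left. The near jig's post looks square. I'll fit the poses with least squares.

```bash
cat >> h.py <<'E'
from scipy.optimize import least_squares
def place(x,y,yaw,pts):
    c,s=np.cos(yaw),np.sin(yaw); pts=np.array(pts,float); return np.c_[x+c*pts[:,0]-s*pts[:,1], y+s*pts[:,0]+c*pts[:,1], pts[:,2]]
def jig(p):
    L=p[3]; pl=[[-80,55,12],[-80,-55,12],[80,-55,12],[80,55,12]]
    top=[[30+xx*np.cos(L)-75*np.sin(L),yy,18+75*np.cos(L)+xx*np.sin(L)] for xx,yy in [(0,20),(22,20),(22,-20),(0,-20)]]
    return place(*p[:3],pl+top)
def fit(im,model,uv,p0):
    uv=np.array(uv,float); m=~np.isnan(uv[:,0])
    r=least_squares(lambda p:(np.array([proj(im,q) for q in model(p)])-uv)[m].ravel(),p0,diff_step=1e-3,x_scale=[1,1,.01,.01][:len(p0)])
    print(np.round(r.x,3),'res',np.round(np.abs(r.fun).max(),1)); return r.x
SQ=[[-45,15,10],[-45,-15,10],[45,-15,0],[35,15,86],[35,-15,86],[45,15,86],[45,-15,86],[-28,7,63],[-2,7,63],[-2,-7,63],[-28,-7,63]]
def square(p): return place(*p,SQ)
E
sed -i 's/return np.round(\(\[im.*\]\),1)$/return np.array(\1)/' h.py
python3 - <<'E'
from h import *
im=load('side0')
s=lambda ox,oy,l:[(np.nan,)*2 if q is None else ((q[0]+.5)/5-.5+ox,(q[1]+.5)/5-.5+oy) for q in l]
g=ray(im,305,178,12);print(g)
far=fit(im,jig,s(270,140,[(20,172),(100,290),(350,200),(265,95),(192,48),(225,30),(262,72),(228,92)]),[g[0],g[1],.6,.1])
g=ray(im,392,250,12)
fit(im,jig,s(-48,208,[(415,262),None,(785,205),(625,78),(637,75),(665,42),(732,88),(705,125)]),[g[0],g[1],.6,.1])
g=ray(im,290,250,0)
fit(im,square,s(260,210,[(57,195),(80,233),(245,190),None,(207,45+7),(None),(245,88),(93,130),(145,118),(152,135),(100,150)]),[g[0],g[1],.6])
im=load('wrist0')
print(ray(load('side0'),345,203,9),ray(load('side0'),356,330,36))
E
```

```text
[595.42504374 159.9616215   12.        ]
[ 6.02614e+02  1.62921e+02 -1.37000e-01  1.96000e-01] res 2.3
[-2.15730e+01  2.58208e+02  2.49000e-01 -5.21000e-01] res 10.5
[ 4.30106e+02 -1.32000e+01 -1.19000e-01] res 6.0
[632.26751336  22.24895921   9.        ] [ 416.5531442  -287.31656447   36.        ]
```

View pics/wrist0.png

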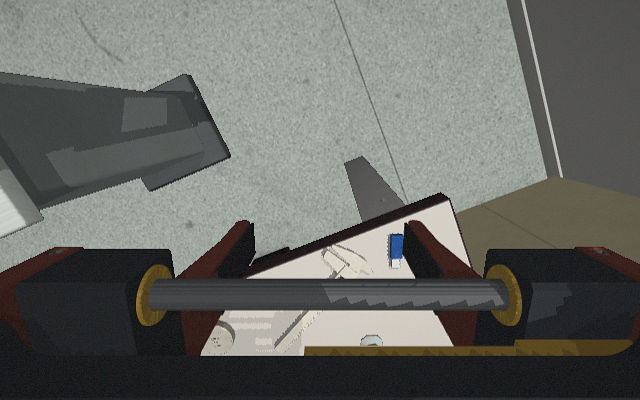

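```bash
python3 - <<'E'
from h import *
im=load('side0')
s=lambda ox,oy,l:[(np.nan,)*2 if q is None else ((q[0]+.5)/5-.5+ox,(q[1]+.5)/5-.5+oy) for q in l]
g=ray(im,392,250,12)
fit(im,jig,s(272,208,[(415,262),None,(785,205),(625,78),(637,75),(665,42),(732,88),(705,125)]),[g[0],g[1],.2,.1])
g=ray(im,290,250,0)
p=fit(im,square,s(260,210,[(57,195),(80,233),(245,190),(207,52),None,None,(247,83),(93,130),(145,118),(152,135),(100,150)]),[g[0],g[1],-.1])
t=place(*p,[[-15,0,0]])[0]; print(t)
R=cv2.Rodrigues(np.array(get_obs()['orientation']))[0]; print(R.round(3))
yaw=p[2]
# want tool z down, tool y along square y
for sg in (1,-1):
    x=np.array([np.cos(yaw),np.sin(yaw),0])*sg; z=np.array([0,0,-1]); D=np.c_[x,np.cross(z,x),z]
    print(sg, cv2.Rodrigues(R.T@D)[0].ravel())
d=np.array([t[0],t[1],160])-np.array(get_obs()['ee_pos']); print(d, R.T@d/300)
E
```

```text
[ 6.24185e+02 -1.77763e+02  1.65000e-01  1.70000e-02] res 1.8
[ 4.30108e+02 -1.65960e+01 -2.06000e-01] res 1.4
[415.42680227 -13.52132261   0.        ]
[[-0.923  0.385 -0.   ]
 [ 0.385  0.923 -0.001]
 [ 0.    -0.001 -1.   ]]
1 [-2.09360778e-04  1.68233623e-03  2.95318597e+00]
-1 [-1.13596410e-03 -1.41366704e-04 -1.88406208e-01]
[ 175.22750544 -590.07219694  -62.09453415] [-1.2957344  -1.59066731  0.20875546]
```

{"fn": "step_arm", "kwargs": {"deltas": [[[-0.13,-0.16,0],[0,0,-0.03],1],[[-0.26,-0.32,0],[0,0,-0.06],1],[[-0.39,-0.48,0],[0,0,-0.09],1],[[-0.52,-0.64,0],[0,0,-0.126],1],[[-0.65,-0.8,0],[0,0,-0.126],1],[[-0.78,-0.96,0],[0,0,-0.126],1],[[-0.78,-0.96,0],[0,0,-0.126],1],[[-0.78,-0.96,0],[0,0,-0.126],1],[[-0.78,-0.96,0],[0,0,-0.126],1],[[-0.78,-0.96,0],[0,0,-0.126],1],[[-0.78,-0.96,0],[0,0,-0.126],1]]}}

```text
t: 1.07
ee_pos: [346.0, 219.5, 222.8]
orientation: [0.33, 3.124, 0.0]
ft_force: [-0.7, 0.9, -0.8]
width: 87.8
grasp_force: 0.0
```

```bash
cat >> h.py <<'E'
def go(tgt,yaw):
    "tool-down target (TCP) with tool x = -(square x at yaw)"
    o=get_obs(); R=cv2.Rodrigues(np.array(o['orientation']))[0]
    x=-np.array([np.cos(yaw),np.sin(yaw),0]); z=np.array([0,0,-1.]); D=np.c_[x,np.cross(z,x),z]
    print('t',o['t'],'pos',np.round(o['ee_pos'],1),'d',np.round(R.T@(np.array(tgt,float)-o['ee_pos'])/300,4),'r',np.round(cv2.Rodrigues(R.T@D)[0].ravel()/1.5,4),'F',np.round(o['ft_force'],1),'w',o['width'],o['grasp_force'])
E
python3 -c "
from h import *
go([415,-13.5,180],-.206)"
```

```text
t 1.0667 pos [346.  219.5 222.8] d [-0.387  -0.7116  0.1425] r [ 0.0001  0.     -0.0028] F [-0.7  0.9 -0.8] w 87.76438566573927 0.0
```

{"fn": "step_arm", "kwargs": {"deltas": [[[-0.065,-0.12,0.02],[0,0,0],1],[[-0.13,-0.24,0.05],[0,0,0],1],[[-0.195,-0.36,0.08],[0,0,0],1],[[-0.26,-0.48,0.1],[0,0,0],1],[[-0.325,-0.6,0.12],[0,0,0],1],[[-0.387,-0.712,0.142],[0,0,-0.003],1],[[-0.387,-0.712,0.142],[0,0,-0.003],1],[[-0.387,-0.712,0.142],[0,0,-0.003],1],[[-0.387,-0.712,0.142],[0,0,-0.003],1]]}}

```text
t: 1.82
ee_pos: [415.6, -10.8, 179.9]
orientation: [-0.315, -3.125, -0.001]
ft_force: [-0.2, -0.1, 0.0]
width: 87.5
grasp_force: 0.0
```

```bash
python3 -c "
from h import *
go([415,-13.5,180],-.206); im=snap('wrist','w1'); P=square([430.1,-16.6,-.206]); print([proj(im,p).round(0).tolist() for p in P])"
```

```text
t 1.8167 pos [415.6 -10.8 179.9] d [ 0.0001 -0.0094 -0.0004] r [ 0.0002 -0.0005  0.0032] F [-0.2 -0.1  0. ] w 87.5233447231581 0.0
[[339.0, 153.0], [312.0, 153.0], [314.0, 225.0], [341.0, 248.0], [309.0, 248.0], [341.0, 258.0], [309.0, 258.0], [333.0, 177.0], [332.0, 203.0], [318.0, 203.0], [318.0, 177.0]]
```

View pics/w1.png

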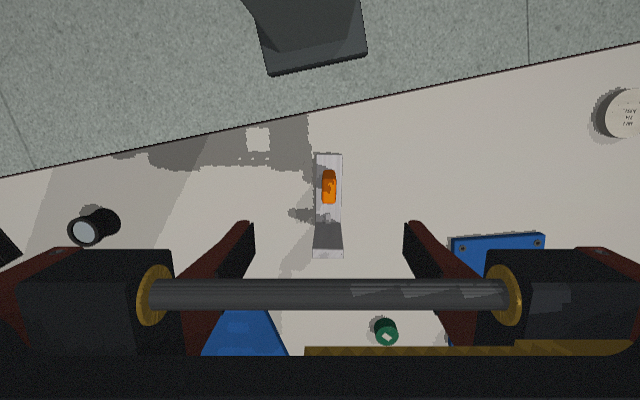

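The close view shows the square's foot from (313..342,153) to (313..343,258) and the tab top at about (329,187). That is about 2 mm to tool +y of the fit, with the yaw agreeing. Descending to grip.

{"fn": "step_arm", "kwargs": {"deltas": [[[0,0.006,0.12],[0,0,0],1],[[0,0.006,0.24],[0,0,0],1],[[0,0.006,0.36],[0,0,0],1],[[0,0.006,0.45],[0,0,0],1],[[0,0.006,0.5],[0,0,0],1],[[0,0.006,0.516],[0,0,0],1],[[0,0.006,0.516],[0,0,0],1],[[0,0.006,0.516],[0,0,0],-1],[[0,0.006,0.516],[0,0,0],-1],[[0,0.006,0.516],[0,0,0],-1],[[0,0.006,0.516],[0,0,0],-1],[[0,0.006,0.516],[0,0,0],-1],[[0,0.006,0.516],[0,0,0],-1],[[0,0.006,0.516],[0,0,0],-1],[[0,0.006,0.516],[0,0,0],-1],[[0,0.006,0.516],[0,0,0],-1],[[0,0.006,0.516],[0,0,0],-1],[[0,0.006,0.516],[0,0,0],-1]]}}

```text
t: 3.37
ee_pos: [415.9, -10.0, 25.2]
orientation: [-0.316, -3.126, 0.0]
ft_force: [-0.5, 0.1, 1.2]
width: 17.5
grasp_force: 0.0
```

{"fn": "step_arm", "kwargs": {"deltas": [[[0,0,0],[0,0,0],-1],[[0,0,0],[0,0,0],-1],[[0,0,0],[0,0,0],-1],[[0,0,0],[0,0,0],-1],[[0,0,-0.05],[0,0,0],-1],[[0,0,-0.12],[0,0,0],-1],[[0,0,-0.2],[0,0,0],-1],[[0,0,-0.3],[0,0,0],-1],[[0,0,-0.4],[0,0,0],-1],[[0,0,-0.4],[0,0,0],-1],[[0,0,-0.4],[0,0,0],-1]]}}

```text
t: 4.28
ee_pos: [416.7, -10.0, 146.1]
orientation: [0.315, 3.123, 0.0]
ft_force: [-1.0, -0.4, -4.3]
width: 13.8
grasp_force: 30.0
```

```bash
python3 -c "
from h import *
yaw=-.137; h=place(602.6,162.9,yaw,[[30-45-15-60,0,0]])[0]; print(h)
go([h[0],h[1],145],yaw)"
```

```text
[513.44328479 175.19146589   0.        ]
t 4.2833 pos [416.7 -10.  146.1] d [-0.1927  0.6692  0.0047] r [ 0.0003  0.0021 -0.0428] F [-1.  -0.4 -4.3] w 13.846285819723501 29.99348133802414
```

{"fn": "step_arm", "kwargs": {"deltas": [[[-0.02,0.08,0],[0,0,-0.01],-1],[[-0.04,0.17,0],[0,0,-0.02],-1],[[-0.07,0.27,0],[0,0,-0.03],-1],[[-0.1,0.37,0],[0,0,-0.043],-1],[[-0.13,0.47,0],[0,0,-0.043],-1],[[-0.16,0.57,0],[0,0,-0.043],-1],[[-0.193,0.64,0],[0,0,-0.043],-1],[[-0.193,0.669,0],[0,0,-0.043],-1],[[-0.193,0.669,0],[0,0,-0.043],-1],[[-0.193,0.669,0],[0,0,-0.043],-1],[[-0.193,0.669,0],[0,0,-0.043],-1]]}}

```text
t: 5.2
ee_pos: [511.0, 173.8, 144.0]
orientation: [-0.215, -3.131, 0.002]
ft_force: [0.7, 0.6, -3.9]
width: 14.3
grasp_force: 30.0
```

```bash
python3 - <<'E'
from h import *
w=load('w1'); 
for a,b in [((450,238),(545,233))]:
    A,B=ray(w,*a,12),ray(w,*b,12); print(A,B,np.arctan2(-(B-A)[0],(B-A)[1]),np.linalg.norm(B-A))
print(jig([602.6,162.9,-.137,.196])[:2])
im=snap('wrist','w2'); go([513.4,175.2,145],-.137)
print([proj(im,p).round(0).tolist() for p in jig([602.6,162.9,-.137,.196])])
s=snap('side','s2')
c=cv2.resize(s['pixels'][130:220,260:360,::-1],None,fx=4,fy=4,interpolation=cv2.INTER_CUBIC)
m=np.zeros((600,800,3),np.uint8); m[:360,:400]=c; m[:240,400:]=cv2.resize(im['pixels'][:,:,::-1],(400,240))
s=snap('scene','c2'); m[240:600,400:]=cv2.resize(s['pixels'][130:220,260:360,::-1],None,fx=4,fy=4,interpolation=cv2.INTER_CUBIC)
m[360:,:400]=cv2.resize(im['pixels'][180:380,160:493,::-1],(400,240))
cv2.imwrite('pics/m2.png',m)
E
```

```text
[515.10871221 118.03137672  12.        ] [531.38985177 229.85419932  12.        ] -0.14458170966931908 113.00185466937647
[[530.86103786 228.31040675  12.        ]
 [515.83813511 119.34108816  12.        ]]
t 5.25 pos [511.4 173.7 144.4] d [-0.006   0.0058 -0.0021] r [-0.0008 -0.0015 -0.0004] F [-0.5 -0.2 -4.1] w 13.862124601608366 29.993462562561035
[[384.0, 198.0], [277.0, 198.0], [283.0, 331.0], [377.0, 331.0], [354.0, 331.0], [354.0, 356.0], [307.0, 356.0], [307.0, 331.0]]
```

View pics/m2.png

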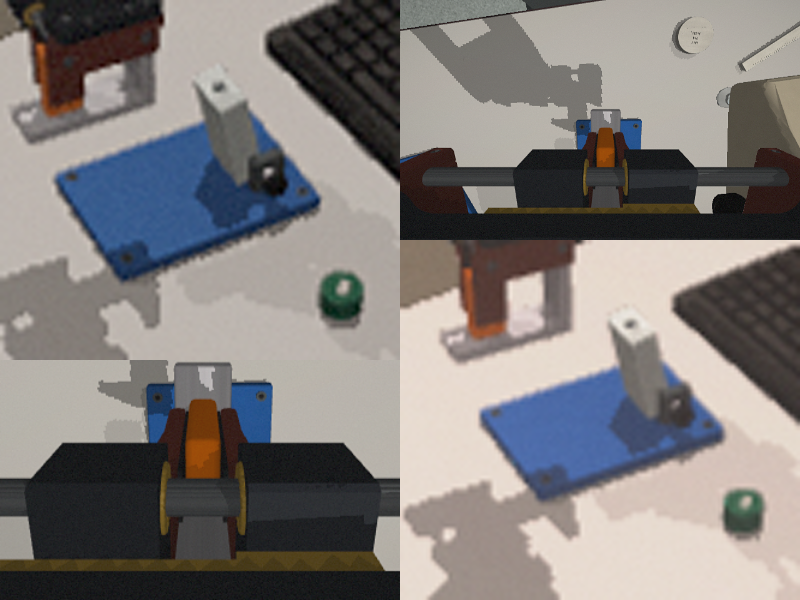

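The post of the far jig (a) leans over its plate and the square is held level in front of it. The wrist view has the plate's edge corners at about (280,200) and (387,200), 2 to 3 mm to tool +y of the fit. I'll shift by that and descend in front of the post.

{"fn": "step_arm", "kwargs": {"deltas": [[[0,0.008,0.08],[0,0,-0.003],-1],[[0,0.008,0.18],[0,0,-0.003],-1],[[0,0.008,0.26],[0,0,-0.003],-1],[[0,0.008,0.31],[0,0,-0.003],-1],[[0,0.008,0.34],[0,0,-0.003],-1],[[0,0.008,0.345],[0,0,-0.003],-1],[[0,0.008,0.345],[0,0,-0.003],-1],[[0,0.008,0.345],[0,0,-0.003],-1],[[0,0.008,0.345],[0,0,-0.003],-1]]}}

```text
t: 6.1
ee_pos: [514.0, 177.6, 43.0]
orientation: [0.208, 3.133, 0.001]
ft_force: [0.1, 0.6, -3.7]
width: 14.0
grasp_force: 30.0
```

```bash
python3 -c "
from h import *
h=place(602.6,162.9,-.14,[[30-45-15-60,0,0]])[0]; print(h)
go([h[0],h[1]+2,37],-.14)"
```

```text
[513.48056034 175.45888032   0.        ]
t 6.1 pos [514.  177.6  43. ] d [ 0.0018 -0.0009  0.0199] r [0.0006 0.0013 0.005 ] F [ 0.1  0.6 -3.7] w 14.016299025524841 29.993581473827362
```

{"fn": "step_arm", "kwargs": {"deltas": [[[0,0,0.007],[0,0,0.005],-1],[[0,0,0.014],[0,0,0.005],-1],[[0,0,0.018],[0,0,0.005],-1],[[0,0,0.018],[0,0,0.005],-1],[[0,0,0.018],[0,0,0.005],-1]]}}

```text
t: 6.52
ee_pos: [513.5, 177.6, 37.2]
orientation: [0.219, 3.133, 0.0]
ft_force: [-2.8, -1.1, 5.8]
width: 14.1
grasp_force: 30.0
```

{"fn": "step_arm", "kwargs": {"deltas": [[[0,0,-0.004],[0,0,0],-1],[[-0.025,0,-0.004],[0,0,0],-1],[[-0.05,0,-0.004],[0,0,0],-1],[[-0.08,0,-0.004],[0,0,0],-1],[[-0.11,0,-0.004],[0,0,0],-1],[[-0.12,0,-0.004],[0,0,0],-1],[[-0.12,0,-0.004],[0,0,0],-1],[[-0.12,0,-0.004],[0,0,0],-1],[[-0.12,0,-0.004],[0,0,0],-1]]}}

```text
t: 7.27
ee_pos: [548.2, 172.3, 37.3]
orientation: [-0.22, -3.133, 0.001]
ft_force: [0.8, 0.6, -4.5]
width: 13.9
grasp_force: 30.0
```

{"fn": "step_arm", "kwargs": {"deltas": [[[-0.01,0,0],[0,0,0],-1],[[-0.02,0,0],[0,0,0],-1],[[-0.03,0,0],[0,0,0],-1],[[-0.04,0,0],[0,0,0],-1],[[-0.05,0,0],[0,0,0],-1],[[-0.055,0,0],[0,0,0],-1],[[-0.055,0,0],[0,0,0],-1],[[-0.055,0,0],[0,0,0],-1],[[-0.055,0,0],[0,0,0],-1]]}}

```text
t: 8.02
ee_pos: [565.3, 170.1, 37.5]
orientation: [0.219, 3.134, 0.0]
ft_force: [-0.5, -0.6, -4.4]
width: 14.2
grasp_force: 30.0
```

{"fn": "step_arm", "kwargs": {"deltas": [[[-0.007,0,0],[0,0,0],-1],[[-0.014,0,0],[0,0,0],-1],[[-0.02,0,0],[0,0,0],-1],[[-0.02,0,0],[0,0,0],-1],[[-0.02,0,0],[0,0,0],-1]]}}

```text
t: 8.43
ee_pos: [571.5, 169.3, 37.6]
orientation: [0.22, 3.133, 0.0]
ft_force: [-0.6, -1.1, -3.9]
width: 13.9
grasp_force: 30.0
```

```bash
python3 - <<'E'
from h import *
o=get_obs(); print(o['ft_force'],o['moment'],o['ee_pos'])
m=np.zeros((600,800,3),np.uint8)
for i,c in enumerate(['side','scene']):
    s=snap(c,c+'3'); m[:,i*400:i*400+400]=cv2.resize(s['pixels'][125:215,290:350,::-1],(400,600),interpolation=cv2.INTER_CUBIC)
cv2.imwrite('pics/m3.png',m)
E
```

```text
[-0.57533747 -1.12185517 -3.85014852] [-0.00284213  0.2015699   0.00600148] [571.47296797 169.30090039  37.61119898]
```

View pics/m3.png

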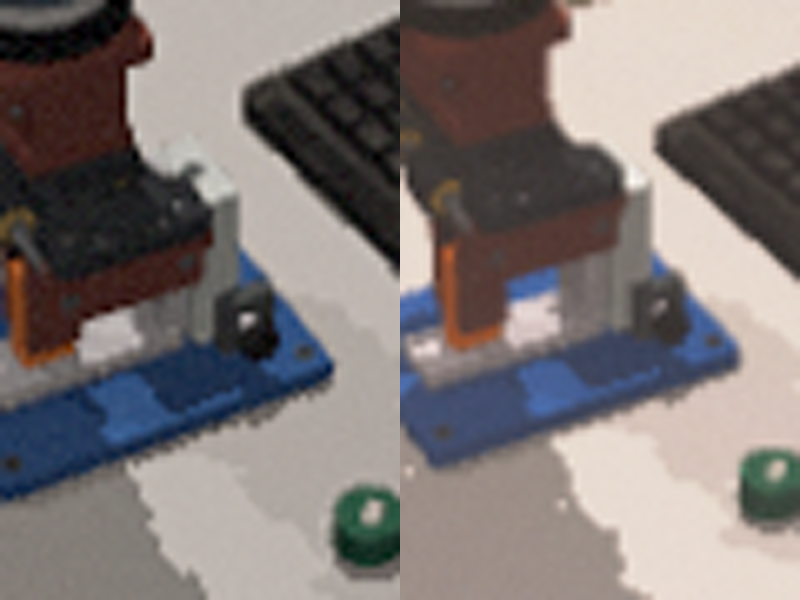

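The post is now nearly upright with the leg almost flush against it. Continuing forward in small steps.

{"fn": "step_arm", "kwargs": {"deltas": [[[-0.005,0,0.002],[0,0,0],-1],[[-0.008,0,0.003],[0,0,0],-1],[[-0.01,0,0.004],[0,0,0],-1],[[-0.01,0,0.004],[0,0,0],-1],[[-0.01,0,0.004],[0,0,0],-1]]}}

```text
t: 8.95
ee_pos: [573.0, 169.0, 37.2]
orientation: [-0.219, -3.132, 0.0]
ft_force: [-8.3, 0.2, 9.2]
width: 13.8
grasp_force: 30.0
```

{"fn": "step_arm", "kwargs": {"deltas": [[[-0.003,0,-0.001],[0,0,0],-1],[[-0.006,0,-0.001],[0,0,0],-1],[[-0.01,0,-0.001],[0,0,0],-1],[[-0.01,0,-0.001],[0,0,0],-1],[[-0.01,0,-0.001],[0,0,0],-1]]}}

```text
t: 9.37
ee_pos: [574.7, 168.7, 37.3]
orientation: [-0.219, -3.13, 0.001]
ft_force: [-12.3, 1.5, 10.7]
width: 13.8
grasp_force: 30.0
```

{"fn": "step_arm", "kwargs": {"deltas": [[[-0.004,0,-0.002],[0,0,0],-1],[[-0.008,0,-0.002],[0,0,0],-1],[[-0.008,0,-0.002],[0,0,0],-1],[[-0.008,0,-0.002],[0,0,0],-1],[[-0.008,0,-0.002],[0,0,0],-1]]}}

```text
t: 9.78
ee_pos: [575.0, 168.4, 37.4]
orientation: [-0.218, -3.126, 0.002]
ft_force: [-17.6, 4.0, 12.4]
width: 13.6
grasp_force: 30.0
```

```bash
python3 - <<'E'
from h import *
go([574.7,168.7,37.3],-.14); o=get_obs(); print(o['moment'])
m=np.zeros((600,800,3),np.uint8)
for i,c in enumerate(['side','scene']):
    s=snap(c,c+'4'); m[:,i*400:i*400+400]=cv2.resize(s['pixels'][125:215,290:350,::-1],(400,600),interpolation=cv2.INTER_CUBIC)
cv2.imwrite('pics/m4.png',m)
E
```

```text
t 9.7833 pos [575.  168.4  37.4] d [0.001  0.0007 0.0004] r [-0.0013 -0.0055  0.0005] F [-17.6   4.   12.4] w 13.55743499602199 30.00207781791687
[0.74870628 2.49177019 0.29635197]
```

View pics/m4.png

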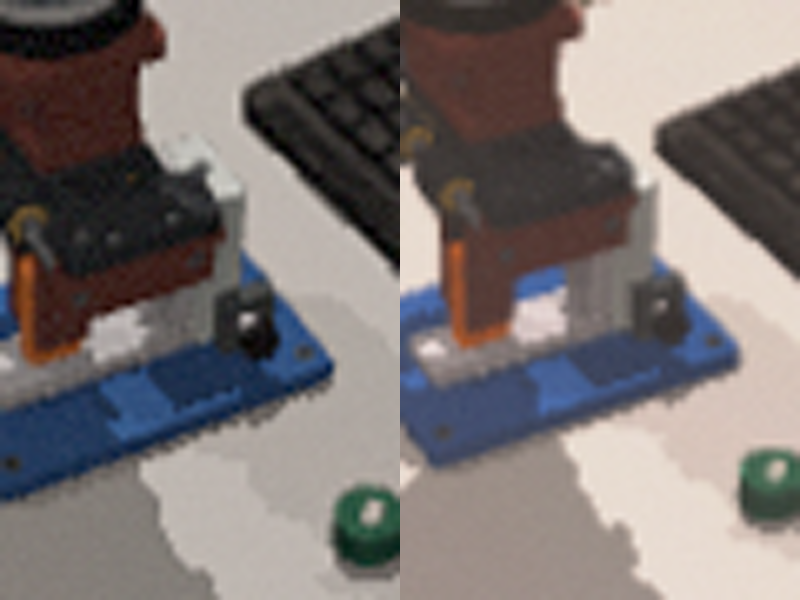

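The leg is flush on the post, the foot is on the plate, and forward motion has stopped while the force rises. I'll add a slight downward press and let it settle.

{"fn": "step_arm", "kwargs": {"deltas": [[[-0.003,0,0.002],[0,-0.003,0],-1],[[-0.003,0,0.002],[0,-0.003,0],-1],[[-0.003,0,0.002],[0,-0.003,0],-1],[[-0.003,0,0.002],[0,-0.003,0],-1],[[-0.003,0,0.002],[0,-0.003,0],-1],[[-0.003,0,0.002],[0,-0.003,0],-1],[[-0.003,0,0.002],[0,-0.003,0],-1],[[-0.003,0,0.002],[0,-0.003,0],-1]]}}

```text
t: 10.55
ee_pos: [575.4, 168.4, 37.1]
orientation: [-0.218, -3.129, 0.003]
ft_force: [-19.7, 4.0, 17.7]
width: 13.5
grasp_force: 30.0
```

```bash
python3 - <<'E'
from h import *
go([575,168.4,37.3],-.14)
for c in ('side','scene'):
    im=snap(c,c+'5')
    for L in (0,.05,-.05): print(c,L,[proj(im,p).round(1).tolist() for p in jig([602.6,162.9,-.14,L])[4:]])
m=np.zeros((600,800,3),np.uint8)
for i,c in enumerate(['side5','side0']):
    s=load(c); b=cv2.resize(s['pixels'][140:185,300:330,::-1],(400,600),interpolation=cv2.INTER_CUBIC)
    for L,col in ((0,(0,0,255)),):
        for p in jig([602.6,162.9,-.14,L if i==0 else .196])[4:]:
            q=((proj(s,p)-[300,140]+.5)*13.33).astype(int); cv2.circle(b,tuple(map(int,q)),4,col,-1)
    m[:,i*400:i*400+400]=b
cv2.imwrite('pics/m5.png',m)
E
```

```text
t 10.55 pos [575.4 168.4  37.1] d [ 0.0013 -0.0001 -0.0007] r [-0.0014 -0.0031  0.0004] F [-19.7   4.   17.7] w 13.534556193088122 30.00580072402954
side 0 [[313.0, 147.6], [320.0, 145.3], [326.9, 153.9], [319.7, 156.3]]
side 0.05 [[311.8, 148.0], [318.8, 145.4], [325.7, 154.1], [318.5, 156.8]]
side -0.05 [[314.2, 147.2], [321.2, 145.2], [328.1, 153.8], [321.0, 155.9]]
scene 0 [[316.0, 148.0], [322.4, 146.1], [328.6, 153.1], [322.1, 155.0]]
scene 0.05 [[314.8, 148.3], [321.3, 146.2], [327.5, 153.1], [321.0, 155.4]]
scene -0.05 [[317.1, 147.7], [323.4, 146.1], [329.7, 153.1], [323.2, 154.7]]
```

View pics/m5.png

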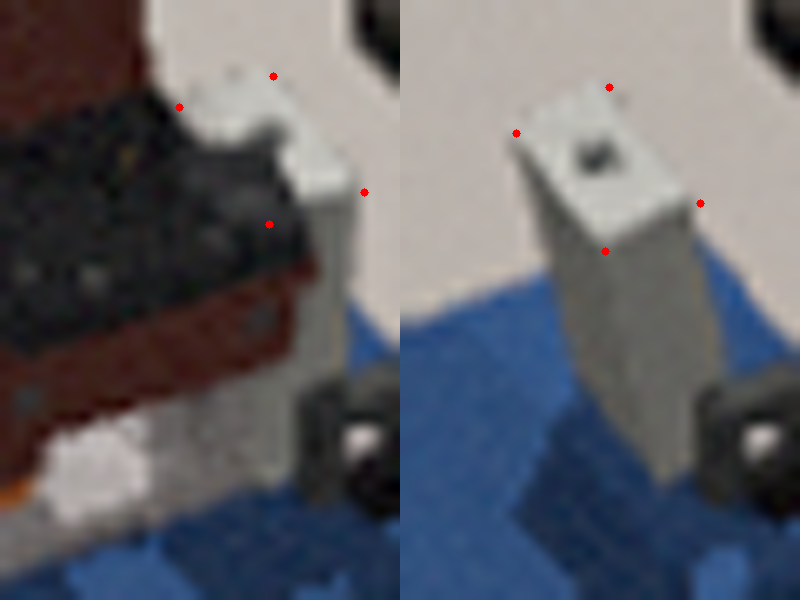

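The post's right top corner sits at the same offset from the upright prediction as it did in the first fit, so the lean is about 0. The square is flush and pressing with about 20 N each way, so I'm handing in.

```bash
python3 -c "
from workcell import *
print(close_job())"
```

```text
the job is handed in; nothing more can be done
None
```

I handed the job in at about 10.6 s: the square is still gripped and pressed into jig a's corner at about 20 N forward and 22 N down. By the last camera check the post is upright to about 0.02 rad; the judge's verdict wasn't shown.

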